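Tuck the flap of the paper-round box

TASK

Close the wooden box of paper rounds on the ledge: with a fingertip, push its raised flap over until it lies flat, then, keeping it pressed down, push it on towards the steel lip at the opposite end until its edge is tucked as far beneath the lip as it will go and the box stays shut by itself. Only push: do not lift or drag the box, and leave everything else on the ledge where it stands.

Things in the scene. Friction and masses are not known exactly. Their poses are not given: they have to be found in the camera images.
- paper_box: Plywood box holding a stack of paper rounds, 160 (its x) x 130 (y) x 70 mm, 1.6 to 2.2 kg, loose on the ledge but steady. Origin: centre of its underside. Its -x end carries the retaining lip, its +x end the flap's hinge (axis along the box's y); z up. The side and back walls' rim is 58.5 mm above the ledge.
- lip_edge (a point): Middle of the inner (+x) edge of the level steel lip, at the lip's underside, 67 mm above the ledge and 58 mm from the box's origin towards -x. The lip is a fixed strip 110 mm wide along the box's y, its top 70 mm above the ledge, that overhangs inwards from the front wall; beneath it 4 mm are left above the flat flap's top face. A small flared mouth reaches 5 mm further inwards and rises to about 72 mm.
- flap_hinge (a point): Middle of the flap's hinge axis, 61.5 mm above the ledge; it moves with the pins along the box's -x (towards the lip). With pins at 0 it is 70 mm from the box's origin towards +x.
- flap (a joint): Angle of the flap about its hinge, rad: 0 lying flat over the box, 1.57 upright, up to 2.0 leaning outwards over the box's +x end. It starts raised at 1.35 to 1.9. Light (50 g), with a weak spring (about 0.1 N m when flat, resting at about 1.7) and a little friction: let go when flat but not tucked, it springs up again.
- pins (a joint): How far the flap's hinge pins have slid in their slotted ears towards the lip, m: 0 to 0.022 (stop), starting at 0 to 0.003, stays where it is left, about 4 N to slide. At 0 the flat flap's edge is 11 mm short of the lip's edge (6 mm short of the flare), at 0.022 it is 11 mm beneath the lip. If it is slid too far before the flap is flat, the flap lands on the lip; it can be pushed back.
- flap_edge (a point): Middle of the flap's free edge (mid-thickness), 117 mm from the hinge axis. The flap is a thin wooden board 3 mm thick, 116 mm wide along the box's y, the hinge axis at mid-thickness.
- flap_rib (a point): Middle of the crest of the rib on the flap's outer face (its top face when flat): a bar 80 mm long along the box's y, 6 mm thick, standing 8 mm above the face; its middle is 78 mm from the hinge axis, so its hinge-side face is 75 mm from the axis. A fingertip pressed on the face on the hinge side of the rib can push the flap towards the lip.
- press: Bystander: wooden tortilla press, shut, 285 x 220 mm, 83 mm high, 2.4 kg, with pale steel hinges; origin at its underside.
- molcajete: Bystander: black basalt mortar on three feet, 190 mm across, 90 mm high; origin under its centre.
- scoop: Bystander: orange plastic scoop, 175 x 60 x 32 mm; origin at its underside near the middle, handle towards its -x.
- mug: Bystander: white ceramic mug, 80 mm across, 92 mm high, handle towards its +y; origin under its centre.
- salt_jar: Bystander: glass jar with steel lid, 66 mm across, 85 mm high; origin under its centre.
- salsa_bowl: Bystander: terracotta bowl, 110 mm across, 45 mm high; origin under its centre.
- spoon: Bystander: wooden spoon 220 mm long lying flat along its x.
Mind the look-alikes: they are no part of the job. There is more than one size of the paper_box; the job needs the smaller.

How it is judged (in metres and radians):
On the way, in this order (a step that is already met when the one before it is completed fails the run):
1. the flap is folded down over the box (value of joint flap below 0.2 rad).
2. the flap's edge is tucked beneath the lip (value of joint flap below 0.08 rad and value of joint pins above 0.017 m), for 0.2 s.
At the end, for the whole second after the job is handed in: The flap lies flat (within 0.08 rad) with its pins slid at least 17 of 22 mm, so that its edge is at least 4 mm past the lip's edge and below the lip; the box stands at rest, flat on the ledge, within 40 mm of where it started (all of step 2 and x of flap_edge in the frame of lip_edge below -0.004 m and z of flap_edge in the frame of lip_edge below 0 m and linear speed of paper_box below 0.02 m/s and height (world z) of paper_box below 0.006 m and angle between paper_box's own z axis and vertical below 0.05 rad and distance of paper_box from where it was at the start of the episode below 0.04 m); the robot touches nothing.
It fails at once if the box is lifted or tipped (height (world z) of paper_box above 0.012 m or angle between paper_box's own z axis and vertical above 0.2 rad).
It fails at once if the box is dragged more than 40 mm (distance of paper_box from where it was at the start of the episode above 0.04 m).
It fails at once if a bystander is lifted, or pushed more than 30 mm (distance of any of press, molcajete, scoop, mug, salt_jar, salsa_bowl, spoon from where it was at the start of the episode above 0.03 m).
It also fails if it takes over 38 s, if anything falls off the work surface, if the arm or the gripper's body presses on something with over 40 N, if the wrist force passes 120 N, or if a joint passes its speed limit or range.

ROBOT

A 7-joint arm with a two-finger parallel gripper is mounted at the origin on the work surface. World frame = base frame: x ahead of the robot, y to its left, z up, the work surface at z = 0. Lengths are in m, angles in degrees, forces in N, time in s.
With the tool pointing down it reaches from about 0.425 to 0.875 m from the base axis. Payload 4.7 kg.
Tool frame: the origin (TCP) lies midway between the tips of the shut fingers; the grasp point (between the pads) lies 19 mm behind it; z points along the fingers, y is the direction in which the jaws open and shut (so a half turn about z gives the same grasp; the last joint's range is limited). The gripper opens to 87 mm and grips with 3 to 60 N. Pads are 19 mm wide; open, the fingers measure 117 mm over their backs; the gripper's body (75 mm by 190 mm) begins 51 mm behind the grasp point.
Start: joints at [-64.395, 18.392, -4.016, 83.108, 1.295, 78.541, -3.26], TCP at [0.273, 0.59, 0.223] pointing down, gripper open.
Joint ranges: [-163.93, 163.93], [-17.29, 119.83], [-79.2, 71.16], [3.27, 140.29], [-89.18, 269.18], [5.43, 117.66], [-154.24, 154.24]. Speed limits (degrees/s): [147.25, 147.25, 180, 180, 180, 180, 180].

INTERFACE

Orientations are given as [roll, pitch, yaw] about the fixed x, y, z axes, in that order (R = Rz(yaw) Ry(pitch) Rx(roll)).
In Python, from cell import env gives the robot as it stands. The module is installed in compiled form; this text tells all that it offers.
- The arm moves only by the tool servo_tool, never from a script. Its argument "plan" is a list of rows, each a list of 3 entries, a list of its own where there are three numbers: the opening, from 0 (shut) to 1 (fully open), then the shift along the tool's x, y, z in cm, then the turn, a rotation vector about the tool's x, y, z in degrees. A call has 1 to 20 rows; each row shifts and turns the pose as measured when the row begins, along the tool's axes as they then stand; what a row does not reach is not made up. A row lasts 1/12 s, in which the tool goes at most 41.7 mm and 7.16 degrees, less where a joint would pass 70% of its speed; a pose out of reach is approached as far as the arm can. A call is refused whole if a number of a shift passes 4.17 or a number of a turn 7.16, either way. A call with a gripper value outside its range is refused whole. The fingers move at their own pace and stop on an object; "force" is the grip in N (left out, the last holds). Time passes only in rows, so rows that do not move let the fingers close. It gives the time, the measured TCP pose, the force and the opening at its end, in the units of the state.
- env.get_obs(): the state, without advancing time (a new reading comes with each control period).
- env.read_camera(name): name is "scene" or "top" or "wrist"; returns a dict with "image" (480x640x3 uint8, blue, green, red), "fx", "fy", "cx", "cy" (pixels), "rvec" (rotation vector, rad) and "tvec" (3), from world to camera coordinates, as OpenCV has them; the wrist camera has in their place "T_tool_cam" (4x4, takes a point from camera to tool coordinates, whose origin is the TCP and whose axes are the flange's). Camera axes: x right, y down, z forward; pixel columns grow to the right and rows downward; lengths in m; the calibration is good to about 2 mm. A picture is of the moment at which its call begins: read the wrist's pose just before it. There is no depth.
- env.sign_off(): hands the job in, once; it reports no verdict.
The state is a dict: "time_s": time; "qpos": joint angles; "joint_velocities": joint speeds; "effort": joint torques, N m; "tool_pos": TCP position; "tool_rot": TCP orientation; "force": force on the tool from outside, world axes, zero at the start; "wrist_torque": the same for the moment, N m; "grip_width": finger opening in m.
Only numpy, scipy, OpenCV 4.12 (cv2) and the standard library are available. Lean on these libraries where they do the work, as an engineer would, in place of code of your own. Each camera call takes 0.05 s, during which the arm holds its last target. There are 200 camera calls.

## Working session

There is one attempt and no reset: what is moved stays moved. The work goes in short steps, Python scripts to look and compute and a tool call to move; the robot and the scene stay as the last step left them, time stands still between calls to the robot, and variables do not carry over. Pictures are saved under pics/ and viewed, about 8 in all and at most 12, crops included, and the job is handed in when it is done.

Besides the shell and the picture viewer there is one more tool, called after "Request:" as name([rows], argument=value, ...), one row to a line, values as JSON. servo_tool: Moves the arm, as the interface text tells. Its arguments: {"type":"object","properties":{"plan":{"type":"array"},"force":{"type":"number"}},"required":["plan"]}

```bash
mkdir -p pics; cat > h.py <<'E'
import numpy as np, cv2
from cell import env
from scipy.spatial.transform import Rotation as R
def cam(n):
    c=env.read_camera(n); return c
def ray(c,u,v):
    Rm=cv2.Rodrigues(np.array(c['rvec'],float))[0]; t=np.array(c['tvec'],float).ravel()
    d=Rm.T@np.array([(u-c['cx'])/c['fx'],(v-c['cy'])/c['fy'],1]); return -Rm.T@t,d
def onz(c,u,v,z):
    o,d=ray(c,u,v); return o+d*(z-o[2])/d[2]
def proj(c,p):
    return cv2.projectPoints(np.array(p,float).reshape(-1,1,3),np.array(c['rvec'],float),np.array(c['tvec'],float),np.array([[c['fx'],0,c['cx']],[0,c['fy'],c['cy']],[0,0,1.]]),None)[0][:,0]
E
python3 - <<'E'
from h import *
import pickle
for n in('scene','top'):
    c=cam(n); cv2.imwrite(f'pics/{n}0.png',c['image']); pickle.dump(c,open(n+'.pkl','wb'))
    print(n,c['fx'],c['cx'],ray(c,320,240))
print(env.get_obs())
E
```

```text
scene 587.0658875435752 317.10083743139256 (array([ 1.08331143, -0.78516507,  1.03095045]), array([-0.39742684,  0.55916237, -0.72763934]))
top 538.6114368441341 320.91512894965257 (array([ 0.4421007 , -0.02878277,  1.16703717]), array([ 0.08803893, -0.02349838, -0.99587889]))
{'time_s': 0.1, 'qpos': array([-64.39362647,  18.43494826,  -4.01489315,  83.16704779,
         1.29536377,  78.53958996,  -3.26175573]), 'joint_velocities': array([ 0.02087068, -0.1030431 ,  0.01686515, -0.12255367, -0.03043259,
        0.10164944, -0.01331196]), 'effort': array([ 2.53519938e-04, -4.92569053e+01, -4.05610772e-01, -3.13397169e+01,
       -6.40302384e-02,  3.94251966e-02,  5.67229267e-05]), 'tool_pos': array([0.27247989, 0.58960237, 0.22157682]), 'tool_rot': array([-1.79903660e+02,  5.90291323e-03,  1.55200918e+02]), 'force': array([0.77633944, 0.62317124, 0.12641021]), 'wrist_torque': array([-0.00179147, -0.01326057, -0.04744768]), 'grip_width': 0.08676436797629282}
```

View pics/scene0.png

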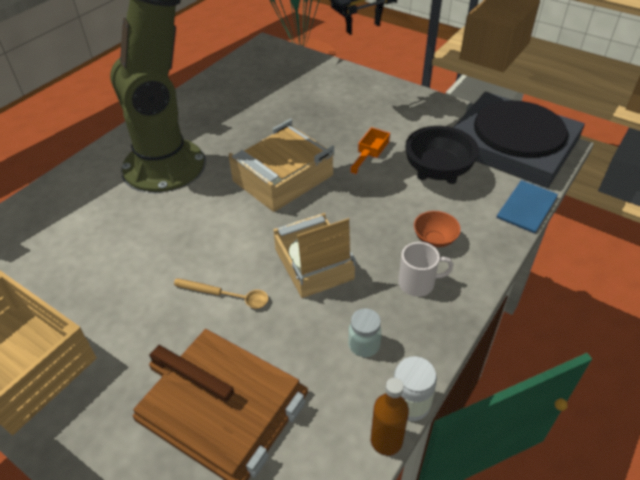

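View pics/top0.png

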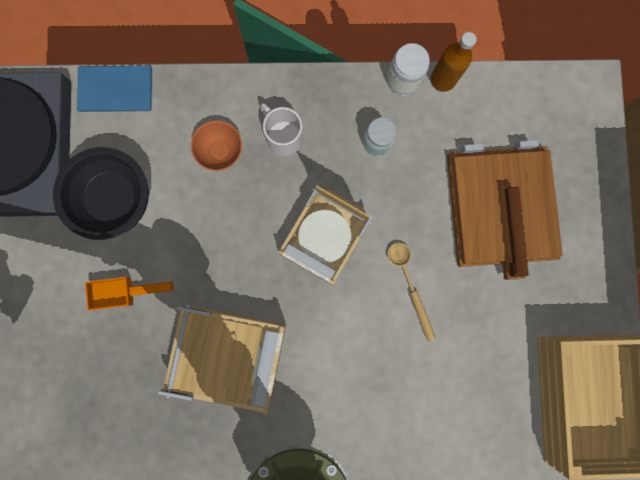

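The scene view shows the small box at about (315,255), flap raised, lip at its upper-left end. In the top view it is at about (325,235), with the lip at (308,262) and the hinge end at (342,207). The larger, shut look-alike is at (225,360). I'll zoom in for the corners.

```bash
python3 - <<'E'
import pickle,cv2,numpy as np
a=pickle.load(open('top.pkl','rb'))['image'][175:295,270:380]; b=pickle.load(open('scene.pkl','rb'))['image'][205:305,265:365]
a=cv2.resize(a,None,fx=4,fy=4,interpolation=cv2.INTER_CUBIC); b=cv2.resize(b,None,fx=3.5,fy=3.5,interpolation=cv2.INTER_CUBIC)
o=np.zeros((480,800,3),np.uint8); o[:480,:440]=a; o[:350,445:795]=b; cv2.imwrite('pics/crop.png',o)
E
```

```text
(no output)
```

View pics/crop.png

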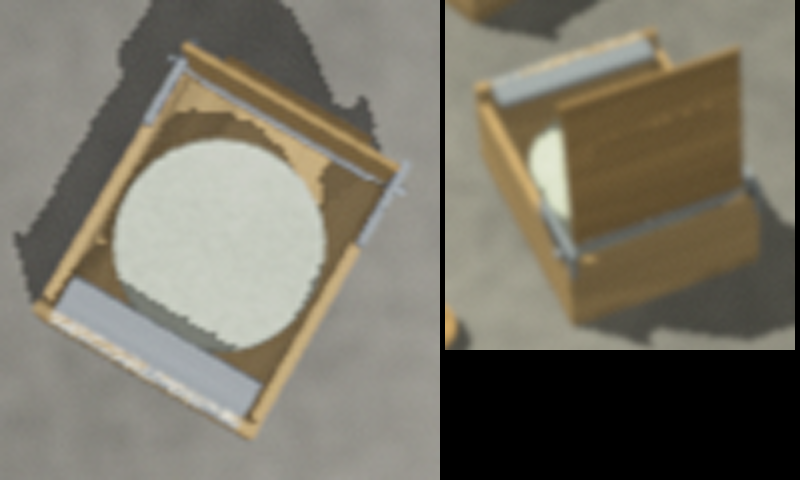

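Crop: lip outer corners at crop (38,305) and (250,432), its inner edge from (75,280) to (262,385), the hinge bar from (180,62) to (385,182), and the flap's free edge from (185,45) to (400,168), close to upright.

```bash
python3 - <<'E'
from h import *
import pickle
c=pickle.load(open('top.pkl','rb')); s=pickle.load(open('scene.pkl','rb'))
T=lambda x,y,z: onz(c,270+(x+.5)/4-.5,175+(y+.5)/4-.5,z)
P=dict(lo1=T(38,305,.062),lo2=T(250,432,.062),li1=T(75,280,.071),li2=T(262,385,.071),h1=T(180,62,.0615),h2=T(385,182,.0615))
for k,v in P.items(): print(k,v.round(4))
lo=(P['lo1']+P['lo2'])/2; li=(P['li1']+P['li2'])/2; h=(P['h1']+P['h2'])/2
print('widths',np.linalg.norm(P['lo1']-P['lo2']),np.linalg.norm(P['li1']-P['li2']),np.linalg.norm(P['h1']-P['h2']))
for n,d in(('lo-h',lo-h),('lo1-2',P['lo2']-P['lo1']),('li12',P['li2']-P['li1']),('h12',P['h2']-P['h1'])): print(n,np.linalg.norm(d[:2]),np.degrees(np.arctan2(d[1],d[0])))
e=h-lo; e[2]=0; e/=np.linalg.norm(e); y=np.cross([0,0,1],e)
print('axis x',e,np.degrees(np.arctan2(e[1],e[0])),'lo',lo,'li',li,'h',h)
print('org from lo',lo+.08*e,'from h',h-.07*e)
# flap angle: scene free edge middle pixel
u,v=265+((560+738)/2-445)/3.5,205+((108+50)/2)/3.5
o,d=ray(s,u,v)
n=y; t=((h-o)@n)/(d@n); p=o+t*d; r=p-h; print('flap edge scene',p,np.linalg.norm(r),np.degrees(np.arctan2(r[2],-r@e)))
o,d=ray(c,270+292/4,175+108/4); t=((h-o)@n)/(d@n)
print('top ray at z .178:',(onz(c,270+292/4,175+108/4,.178)-h)@e)
E
```

```text
lo1 [0.5189 0.0295 0.062 ]
lo2 [ 0.4518 -0.078   0.062 ]
li1 [0.5307 0.01   0.071 ]
li2 [ 0.4754 -0.0842  0.071 ]
h1 [ 0.6441 -0.0457  0.0615]
h2 [ 0.5795 -0.1508  0.0615]
widths 0.12662215005842845 0.10918891803459106 0.12332671214034463
lo-h 0.14652713521265956 149.67030914243824
lo1-2 0.12662215005842845 -121.9496233257639
li12 0.10918891803459106 -120.37380989556182
h12 0.12332671214034463 -121.58778741235398
axis x [ 0.86313399 -0.50497497  0.        ] -30.329690857561776 lo [ 0.48534868 -0.02424346  0.062     ] li [ 0.50304983 -0.03707899  0.071     ] h [ 0.61182123 -0.098236    0.0615    ]
org from lo [ 0.5543994  -0.06464146  0.062     ] from h [ 0.55140185 -0.06288775  0.0615    ]
flap edge scene [ 0.59846367 -0.09042118  0.16944516] 0.10904886029497454 81.84133617093163
top ray at z .178: -0.011490081551984601
```

Measurements agree: hinge about (0.613,-0.099), box x axis at yaw about -31°, flap about 82°. The tool's x axis already nearly points along the push direction, so I'll move there with shut fingers.

Request:
servo_tool([
  [0, [0, 0, 0], [0, 0, 6.2]],
  [0, [-3.4, -2.05, 0], [0, 0, 0]],
  [0, [-3.4, -2.05, 0], [0, 0, 0]],
  [0, [-3.4, -2.05, 0], [0, 0, 0]],
  [0, [-3.4, -2.05, 0], [0, 0, 0]],
  [0, [-3.4, -2.05, 0], [0, 0, 0]],
  [0, [-3.4, -2.05, 0], [0, 0, 0]],
  [0, [-3.4, -2.05, 0], [0, 0, 0]],
  [0, [-3.4, -2.05, 0], [0, 0, 0]],
  [0, [-3.4, -2.05, 0], [0, 0, 0]],
  [0, [-3.4, -2.05, 0], [0, 0, 0]],
  [0, [-3.4, -2.05, 0], [0, 0, 0]],
  [0, [-3.4, -2.05, 0], [0, 0, 0]],
  [0, [-3.4, -2.05, 0], [0, 0, 0]],
  [0, [-3.4, -2.05, 0], [0, 0, 0]],
  [0, [-3.4, -2.05, 0], [0, 0, 0]],
  [0, [-3.4, -2.05, 0], [0, 0, 0]],
  [0, [0, 0, 0], [0, 0, 0]],
], force=30)

```text
time_s: 1.6
tool_pos: [0.5734, 0.0011, 0.2114]
tool_rot: [-179.2, -0.3, 149.3]
force: [-0.4, -0.6, 0.9]
grip_width: 0.0004
```

Request:
servo_tool([
  [0, [-3.2, -1.7, -0.2], [0.4, 0, 0]],
  [0, [-3.2, -1.7, -0.2], [0.4, 0, 0]],
  [0, [-3.2, -1.7, -0.1], [0, 0, 0]],
  [0, [-3.2, -1.7, -0.1], [0, 0, 0]],
  [0, [0, 0, 0], [0, 0, 0]],
  [0, [0, 0, 0], [0, 0, 0]],
])

```text
time_s: 2.1
tool_pos: [0.6474, -0.1248, 0.2132]
tool_rot: [-178.1, -0.7, 149.1]
force: [-0.1, 1.8, -0.5]
grip_width: 0.0005
```

```bash
cat > st.py <<'E'
from h import *
# TCP in hinge frame: s towards lip, w along box y, h above hinge (mm)
H=np.array([.613,-.099,.0615]); a=np.radians(-31); e=np.array([np.cos(a),np.sin(a),0]); y=np.array([-e[1],e[0],0])
o=env.get_obs(); p=o['tool_pos']-H
print('t',round(o['time_s'],2),'s,w,h mm',(np.array([-p@e,p@y,p[2]])*1000).round(1),'rot',o['tool_rot'].round(2),'F s,w,z',np.array([-o['force']@e,o['force']@y,o['force'][2]]).round(2))
E
python3 st.py
```

```text
t 2.1 s,w,h mm [-42.8  -4.3 151.7] rot [-178.11   -0.67  149.13] F s,w,z [ 0.99  1.54 -0.54]
```

Request:
servo_tool([
  [0, [0, 0, 2.5], [-1.5, 0, 0]],
  [0, [0, 0.1, 2.5], [-0.4, 0.5, 0]],
  [0, [0, 0.1, 2.5], [0, 0, 0]],
  [0, [0, 0.1, 1], [0, 0, 0]],
  [0, [0, 0, 0], [0, 0, 0]],
  [0, [0, 0, 0], [0, 0, 0]],
])

```text
time_s: 2.6
tool_pos: [0.6462, -0.1179, 0.125]
tool_rot: [179.8, -1.3, 149.3]
force: [0.8, -0.2, 0.2]
grip_width: 0.0008
```

```bash
python3 st.py; python3 - <<'E'
from h import *
c=cam('scene'); cv2.imwrite('pics/s1.png',cv2.resize(c['image'][120:320,200:440],None,fx=3,fy=3)); 
E
```

```text
t 2.6 s,w,h mm [-38.2   0.9  63.5] rot [179.85  -1.29 149.26] F s,w,z [-0.78  0.25  0.24]
```

View pics/s1.png

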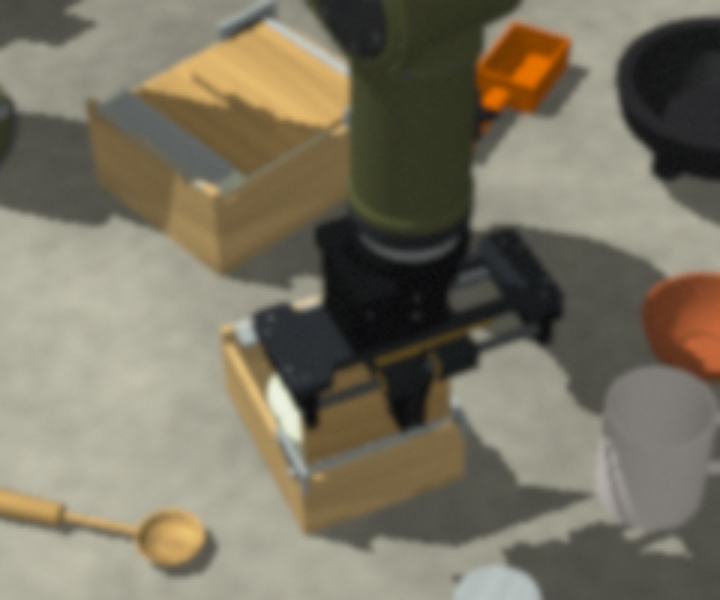

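The picture shows the shut fingers at crop (408,410), just outside the upright flap and centred on it, with the gripper body clear. I'll swing the flap over, first part now.

Request:
servo_tool([
  [0, [1.2, 0, 0], [0, -1.2, 0]],
  [0, [1.2, 0, 0.1], [0, 0, 0]],
  [0, [1.3, 0, 0.3], [0, 0, 0]],
  [0, [1.0, 0, 0.4], [0, 0, 0]],
  [0, [1.0, 0, 0.4], [0, 0, 0]],
  [0, [0.7, 0, 0.5], [0, 0, 0]],
  [0, [0.6, 0, 0.5], [0, 0, 0]],
  [0, [0, 0, 0], [0, 0, 0]],
])

```text
time_s: 3.32
tool_pos: [0.5929, -0.0804, 0.1161]
tool_rot: [179.3, 1.2, 149.4]
force: [0.0, -0.0, -0.5]
grip_width: 0.0005
```

```bash
python3 st.py
```

```text
t 3.32 s,w,h mm [26.8  5.6 54.6] rot [179.25   1.22 149.44] F s,w,z [-0.02 -0.01 -0.53]
```

Request:
servo_tool([
  [0, [0.3, -0.1, 0.8], [0, 0, 0]],
  [0, [0.4, -0.1, 0.9], [0, 0, 0]],
  [0, [0.4, 0, 0.8], [0, 0, 0]],
  [0, [0.3, 0, 0.8], [0, 0, 0]],
  [0, [0.3, 0, 0.7], [0, 0, 0]],
  [0, [0, 0, 0], [0, 0, 0]],
])

```text
time_s: 3.82
tool_pos: [0.5796, -0.0731, 0.0736]
tool_rot: [179.1, 1.5, 149.4]
force: [0.9, -0.2, 1.2]
grip_width: 0.0005
```

```bash
python3 st.py; python3 - <<'E'
from h import *
c=cam('scene'); cv2.imwrite('pics/s2.png',cv2.resize(c['image'][190:320,250:400],None,fx=4,fy=4)); 
E
```

```text
t 3.82 s,w,h mm [42.   5.  12.1] rot [179.12   1.46 149.42] F s,w,z [-0.86  0.3   1.16]
```

View pics/s2.png

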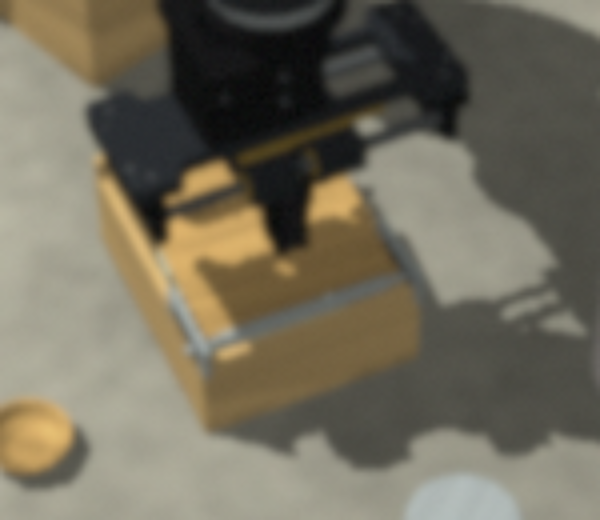

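The picture shows the flap nearly flat, with the fingertip (285,245) on its face on the hinge side of the rib. Next I press it down gently.

Request:
servo_tool([
  [0, [0.1, 0, 0.4], [0, 0.7, 0]],
  [0, [0.1, 0, 0.4], [0, 0.7, 0]],
  [0, [0, 0, 0.3], [0, 0, 0]],
  [0, [0, 0, 0.2], [0, 0, 0]],
  [0, [0, 0, 0.1], [0, 0, 0]],
])

```text
time_s: 4.28
tool_pos: [0.5793, -0.0726, 0.0629]
tool_rot: [179.0, -0.1, 149.4]
force: [-5.0, 1.2, 12.0]
grip_width: 0.0003
```

```bash
python3 st.py
```

```text
t 4.28 s,w,h mm [42.5  5.3  1.4] rot [ 1.7904e+02 -1.2000e-01  1.4940e+02] F s,w,z [ 4.93 -1.56 11.97]
```

Flat at exactly the expected height (h = 1.4 mm, 12 N down). Now I slide towards the lip while keeping it pressed.

Request:
servo_tool([
  [0, [0.4, 0, 0.05], [0, 0, 0]],
  [0, [0.4, 0, 0.05], [0, 0, 0]],
  [0, [0.4, 0, 0.05], [0, 0, 0]],
  [0, [0.4, 0, 0.05], [0, 0, 0]],
  [0, [0.4, 0, 0.05], [0, 0, 0]],
  [0, [0.4, 0, 0.05], [0, 0, 0]],
])

```text
time_s: 4.78
tool_pos: [0.5638, -0.0631, 0.0631]
tool_rot: [178.8, 0.6, 149.2]
force: [2.3, -1.0, 4.0]
grip_width: 0.0004
```

```bash
python3 st.py
```

```text
t 4.78 s,w,h mm [60.6  5.5  1.6] rot [178.85   0.61 149.24] F s,w,z [-2.47  0.33  4.04]
```

Request:
servo_tool([
  [0, [0.4, 0, 0.1], [0, 0, 0]],
  [0, [0.4, 0, 0.1], [0, 0, 0]],
  [0, [0.4, 0, 0.1], [0, 0, 0]],
  [0, [0.4, 0, 0.1], [0, 0, 0]],
  [0, [0.4, 0, 0.1], [0, 0, 0]],
])

```text
time_s: 5.2
tool_pos: [0.5526, -0.056, 0.0628]
tool_rot: [178.6, 1.6, 149.2]
force: [2.9, -3.4, 7.0]
grip_width: 0.0002
```

```bash
python3 st.py
```

```text
t 5.2 s,w,h mm [73.9  5.8  1.3] rot [178.6    1.62 149.17] F s,w,z [-4.22 -1.43  6.98]
```

Request:
servo_tool([
  [0, [0.4, 0, 0.1], [0, 0.8, 0]],
  [0, [0.4, 0, 0.1], [0, 0.8, 0]],
  [0, [0.4, 0, 0.1], [0, 0, 0]],
  [0, [0.4, 0, 0.1], [0, 0, 0]],
])

```text
time_s: 5.53
tool_pos: [0.5439, -0.0506, 0.0628]
tool_rot: [178.4, 0.8, 149.1]
force: [3.0, -2.2, 5.6]
grip_width: 0.0004
```

```bash
python3 st.py; python3 - <<'E'
from h import *
c=cam('top'); cv2.imwrite('pics/t2.png',cv2.resize(c['image'][175:295,270:380],None,fx=4,fy=4)); 
E
```

```text
t 5.53 s,w,h mm [84.2  5.8  1.3] rot [178.39   0.8  149.15] F s,w,z [-3.75 -0.35  5.56]
```

View pics/t2.png

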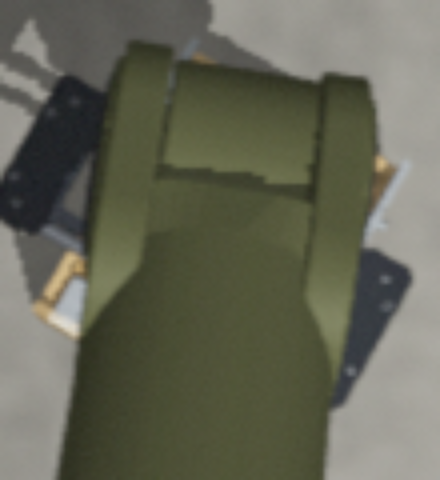

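The top view is mostly hidden by the arm, but the box's lip corner is still at (38,305), so the box hasn't moved. I'll keep going to the pin stop.

Request:
servo_tool([
  [0, [0.3, 0, 0.1], [0, 0.5, 0]],
  [0, [0.3, 0, 0.1], [0, 0, 0]],
  [0, [0.3, 0, 0.1], [0, 0, 0]],
])

```text
time_s: 5.83
tool_pos: [0.5425, -0.0499, 0.0633]
tool_rot: [178.2, 1.3, 149.1]
force: [7.0, -4.4, 2.8]
grip_width: 0.0006
```

```bash
python3 st.py
```

```text
t 5.83 s,w,h mm [85.7  5.8  1.8] rot [178.19   1.3  149.08] F s,w,z [-8.25 -0.16  2.85]
```

Request:
servo_tool([
  [0, [0.4, 0, 0.15], [0, 0.5, 0]],
  [0, [0.4, 0, 0.15], [0, 0.5, 0]],
  [0, [0.4, 0, 0.15], [0, 0, 0]],
])

```text
time_s: 6.08
tool_pos: [0.5425, -0.0499, 0.0632]
tool_rot: [177.9, 1.8, 148.9]
force: [7.1, -4.8, 3.8]
grip_width: 0.0005
```

```bash
python3 st.py
```

```text
t 6.08 s,w,h mm [85.7  5.8  1.7] rot [177.9    1.76 148.92] F s,w,z [-8.51 -0.47  3.8 ]
```

It is firmly at the stop: no movement for 8.5 N. Retreating.

Request:
servo_tool([
  [0, [-0.2, 0, -0.1], [0, 0, 0]],
  [0, [-0.2, 0, -0.6], [0, 0, 0]],
  [0, [0, 0, -2], [0, 0, 0]],
  [0, [0, 0, -3], [0, 0, 0]],
  [0, [0, 0, -3], [0, 0, 0]],
  [0, [0, 0, -3], [0, 0, 0]],
  [0, [1, 3, -2], [0, 0, 0]],
  [0, [1, 3, 0], [0, 0, 0]],
  [0, [1, 3, 0], [0, 0, 0]],
  [0, [1, 3, 0], [0, 0, 0]],
  [0, [1, 3, 0], [0, 0, 0]],
  [0, [1, 3, 0], [0, 0, 0]],
  [0, [1, 3, 0], [0, 0, 0]],
  [0, [1, 3, 0], [0, 0, 0]],
  [0, [0, 0, 0], [0, 0, 0]],
])

```text
time_s: 7.33
tool_pos: [0.5736, 0.2069, 0.2002]
tool_rot: [179.3, -1.0, 148.9]
force: [-1.1, 1.9, -0.0]
grip_width: 0.0007
```

```bash
python3 st.py; python3 - <<'E'
from h import *
a=cam('top')['image'][175:295,270:380]; b=cam('scene')['image'][205:305,265:365]
a=cv2.resize(a,None,fx=4,fy=4,interpolation=cv2.INTER_CUBIC); b=cv2.resize(b,None,fx=3.5,fy=3.5,interpolation=cv2.INTER_CUBIC)
o=np.zeros((480,800,3),np.uint8); o[:480,:440]=a; o[:350,445:795]=b; cv2.imwrite('pics/end.png',o)
E
```

```text
t 7.33 s,w,h mm [191.3 241.9 138.7] rot [179.28  -0.97 148.87] F s,w,z [ 1.91  1.03 -0.01]
```

View pics/end.png

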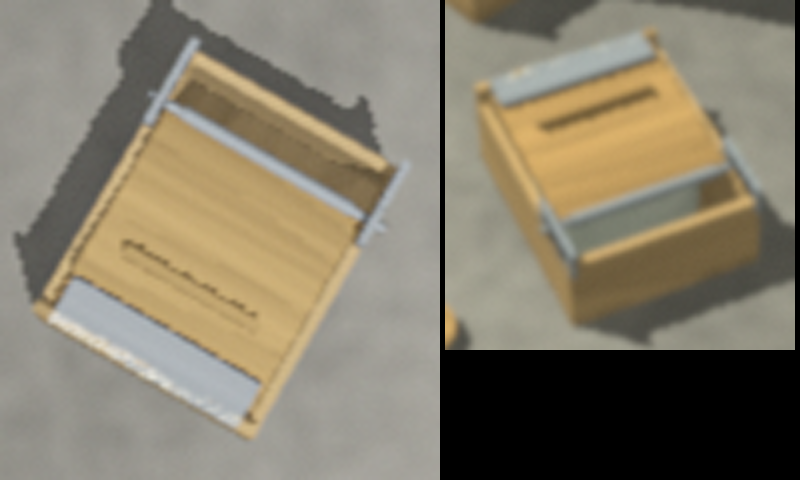

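The picture shows the flap flat under the lip, with the hinge bar shifted about 42 crop px (about 21 mm) and sitting at the slot's end. The box corners, (38,305) and (250,432), are unchanged. I'm handing in.

```bash
python3 -c "
from cell import env
print(env.sign_off())"
```

```text
the job is handed in; nothing more can be done
None
```

I closed the smaller box and handed the job in at about 7.4 s of the 38 s allowed. With the fingers shut, I swung the flap down from about 82° until it lay flat. I then pressed on the hinge side of the rib and pushed the flap towards the lip until it stopped moving, at about 8.5 N.

**Last checks:**
- **Flap:** after I backed the arm away, both the top and scene views showed it lying flat with its edge under the lip and staying there. The hinge had slid about 21 mm of 22, measured from the picture.
- **Box:** its corners were at the same pixels as at the start, so I saw no movement.
- **Bystanders:** the tool never went near them, but I did not re-measure their positions afterwards.
- **Disagreement:** the final stop came about 2 mm earlier than I calculated, which is within the calibration and starting pin-slide uncertainty. No check failed.

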